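Shut and latch the leak-test chamber

ROBOT

A 6-joint arm with a two-finger parallel gripper is mounted at the origin on a cart in front of the work surface, level with it; the furniture and walls round the work are solid. World frame = base frame: x ahead of the robot, y to its left, z up, the work surface at z = 0. Lengths are in m, angles in degrees, forces in N, time in s.
With the tool pointing down it reaches from about 0.375 to 0.9 m from the base axis. Payload 3.1 kg.
Tool frame: the origin (TCP) lies at the very end of the fingers, on their centre line; the grasp point (between the pads) lies 19 mm behind it; x points along the fingers, z is the direction in which the jaws open and shut, and the axes are right-handed (so a half turn about x gives the same grasp; the last joint's range is limited). The gripper opens to 87 mm and grips with 3 to 60 N. Pads are 19 mm wide; open, the fingers measure 117 mm over their backs; the gripper's body (75 mm by 190 mm) begins 51 mm behind the grasp point.
Start: joints at [60.247, 30.224, 82.088, -0, 67.689, -10.227], TCP at [0.209, 0.589, 0.223] pointing down, gripper open.
Joint ranges: [-176.69, 176.69], [-43.24, 126.21], [12.49, 139.97], [-82, 262], [0, 151.66], [-163.58, 163.58]. Speed limits (degrees/s): [159.86, 159.86, 180, 180, 180, 180].

INTERFACE

Orientations are given as a 3x3 rotation matrix whose columns are the frame's x, y, z axes.
In Python, from rig import bot gives the robot as it stands.
- The arm moves only by the tool send_rows, never from a script. Its arguments are lists of equal length, an entry for each row: "fingers": the opening, from 0 (shut) to 1 (fully open); "dp": the shift along the world's x, y, z in mm, a list of three; "turn": the turn, a rotation vector about the world's x, y, z in rad, a list of three. In form: {"fingers": [fingers, ...], "dp": [[tx, ty, tz], ...], "turn": [[rx, ry, rz], ...]}. A call has 1 to 10 rows; each row is the pose to reach, as a shift and turn from the pose measured when the call began; what a row does not reach only later rows make up. A row lasts 1/12 s, in which the tool goes at most 41.7 mm and 7.16 degrees, less where a joint would pass 70% of its speed; a pose out of reach is approached as far as the arm can. A call with a gripper value outside its range is refused whole. The fingers move at their own pace and stop on an object; the grip force is fixed at half the most. Time passes only in rows, so rows that repeat a pose let the fingers close. It gives the time, the measured TCP pose, the force and the opening at its end, in the units of the state.
- bot.read_state(): the state, without advancing time (a new reading comes with each control period).
- bot.capture(name): name is "scene" or "side" or "wrist"; returns a dict with "img" (480x640x3 uint8, blue, green, red), "z_map" (480x640 float32, m along the optical axis (not along the pixel's ray), 0 where there is no reading), "mtx" (3x3 intrinsics, pixels), "origin" and "orientation" of the camera in the world; the wrist camera has in their place "hand_eye" (4x4, takes a point from camera to tool coordinates, whose origin is the TCP and whose axes are the tool frame's). Camera axes: x right, y up, looking along -z (the intrinsics and any distortion apply to the point x, -y, -z); pixel columns grow to the right and rows downward; lengths in m; the calibration is good to about 2 mm. A picture is of the moment at which its call begins: read the wrist's pose just before it.
- bot.hand_in(): hands the job in, once; it reports no verdict.
The state is a dict: "time_s": time; "joint_positions": joint angles; "qvel": joint speeds; "tau": joint torques, N m; "position": TCP position; "tcp_rot": TCP orientation; "force": force on the tool from outside, world axes, zero at the start; "moment": the same for the moment, N m; "opening": opening from 0.0 (shut) to 1.0 (fully open).
Only numpy, scipy, OpenCV 4.12 (cv2) and the standard library are available. Lean on these libraries where they do the work, as an engineer would, in place of code of your own. Each camera call takes 0.05 s, during which the arm holds its last target.

TASK

A bagged canister lies ready in the small leak-test chamber. Press the lid fully shut, then swing the latch handle round until its tongue has climbed the ramp on the lid and dropped into the low notch behind it, so that the lid is locked. Feel for the drop and stop there, pushing the handle with a light hand (under 10 N, so that it is not forced against the end wall behind the notch); do not press hard on the lid, and leave the other things on the bench alone.

Things in the scene. Friction and masses are not known exactly. Their poses are not given: they have to be found in the camera images.
- chamber: Leak-test chamber, an open grey box with a clear lid, fixed to the bench: 150 mm deep (x) x 240 mm wide (y), walls 85 mm high. Origin: centre of its underside; its -x side is the front (latch), its +x side the back (hinges), z up.
- test_lid (a joint): Lid angle in rad: 0 = shut on the rubber seal of the box (a firm stop), grows as the front edge lifts; starts ajar. Hinge line: see lid_hinge. The stiff hinge keeps the lid where it is left; about 3 N on the front rail push it down. A clear plate with aluminium rails, 50 mm deep along its front and 24 mm along its back edge; its top is 98 mm above the bench when shut.
- lid_press (a point): Point on top of the lid's aluminium front rail, left of the latch: 146 mm in front of the hinge line, 65 mm to the +y side of the lid's middle, 5.5 mm above the hinge line when shut. A good place to press; moves with the lid.
- lid_hinge (a point): Middle of the lid's hinge line, which runs along the chamber's y axis (in the chamber's frame x = +0.081, y = 0, z = +0.0925).
- latch_axis (a point): Point on the vertical turning axis of the latch handle, on a bracket in front of the box (chamber's frame x = -0.094, y = 0, z = 0.110). Its axes are the chamber's.
- latch_handle (a joint): Turn of the latch handle in rad, anticlockwise from above. At 0 the lever points straight out of the chamber's front (-x) and the short tongue along the front to -y, clear of the lid; at 1.57 the lever lies along the front, pointing to -y, and the tongue points back over the lid. Starts between 0 and 0.2; turns freely there.
- latch_spindle (a joint): Lift of the latch handle in m against its return spring (8 N down at rest, 10 N on the ridge, weight included): 0 = fully down (parked, or in the notch), about 0.008 on the ridge. The whole handle with lever, knob and tongue rises and falls by this much.
- latch_knob (a point): On the axis of the handle's upright knob, 2 mm below its top: round black plastic, 18 mm across, 85 mm from the turning axis; top 169 mm above the bench when down, the lever's upper face 48 mm below the top. Its -x axis points outward along the lever. 3 to 5 N push it up the ramp, least if the fingers go slowly and rise with it. A tight grip keeps the handle from dropping.
- timer: Small white bench timer, 62 x 62 x 22 mm; bystander, origin under its centre.
- label_roll: White label roll, 59 mm across, 30 mm high; bystander, origin under its centre.
- loupe: Black loupe standing upright, 39 mm across, 37 mm high; bystander, origin under its centre.
- keeper_plate (a point): Middle of the place on the lid's front rail where the steel keeper is clamped. With the keeper mid-way, its ramp meets the tongue's roller at a turn of about 0.65 rad, the ridge is passed at 1.25, the roller is down in the notch at 1.31, and a solid wall stops it at 1.34. But the keeper may be set 0.3 rad either way on its slot (not measured): all four turns shift together, so find the notch by feel.
- loose_cap: White screw cap standing on the bench, 38 mm across, 34 mm high; bystander, origin under its centre.
- tape_roll: Brown tape roll lying flat, 87 mm across, 18 mm high; bystander, origin under its centre.

How it is judged:
By the outcome, as a careful person would: the job done as asked, in the order asked, and still so for the second after the job is handed in, with the robot touching nothing.
It also fails if it takes over 54 s, if anything falls off the work surface, if the arm or the gripper's body presses on something with over 40 N, if the wrist force passes 120 N, or if a joint passes its speed limit or range.

## Working session

There is one attempt and no reset: what is moved stays moved. The work goes in short steps, Python scripts to look and compute and a tool call to move; the robot and the scene stay as the last step left them, time stands still between calls to the robot, and variables do not carry over. Pictures are saved under pics/ and viewed, and the job is handed in when it is done.

Besides the shell and the picture viewer there is one more tool, called after "Request:" as name(argument=value, ...) on one line, values as JSON. send_rows: Moves the arm, as the interface text tells. Its arguments: {"type":"object","properties":{"fingers":{"type":"array","items":{"type":"number"}},"dp":{"type":"array","items":{"type":"array","items":{"type":"number"}}},"turn":{"type":"array","items":{"type":"array","items":{"type":"number"}}}},"required":["fingers","dp","turn"]}

```bash
ls; mkdir -p pics; python3 - <<'E'
from rig import bot
import cv2, pickle
s=bot.read_state(); print(s)
for n in ["scene","side","wrist"]:
    c=bot.capture(n); cv2.imwrite(f"pics/{n}0.png",c["img"]); pickle.dump(c,open(f"{n}0.pkl","wb"))
    print(n,c["mtx"],c.get("origin"),c.get("orientation"),c.get("hand_eye"),c.keys())
E
```

```text
pics
{'time_s': 0.0, 'joint_positions': array([ 6.02447678e+01,  3.02786074e+01,  8.21566700e+01, -1.74310180e-03,
        6.76900430e+01, -1.02278367e+01]), 'qvel': array([-0.06194998, -0.0168124 , -0.03267168, -0.03723287,  0.01732361,
       -0.02977843]), 'tau': array([ 1.00039630e-03, -4.40045929e+01, -1.76590794e+01,  6.34349557e-02,
        5.81026229e-02, -1.45355639e-04]), 'position': array([0.20852297, 0.58840184, 0.22157392]), 'tcp_rot': array([[-1.06108864e-03, -9.42485455e-01,  3.34245480e-01],
       [-1.91283780e-03,  3.34246969e-01,  9.42483583e-01],
       [-9.99997608e-01,  3.60701236e-04, -2.15748747e-03]]), 'force': array([ 0.17007024, -0.37764719, -0.05603438]), 'moment': array([ 0.01966377, -0.0219482 ,  0.00580133]), 'opening': 0.9995121282820717}
scene [[465.36275938   0.         318.16929065]
 [  0.         465.36275938 235.99005086]
 [  0.           0.           1.        ]] [ 0.2154469  -0.38835993  0.74983916] [[ 0.82138509  0.42202796 -0.3836912 ]
 [-0.57019985  0.59094549 -0.57066239]
 [-0.01409491  0.68751424  0.72603409]] None dict_keys(['img', 'z_map', 'mtx', 'origin', 'orientation'])
side [[549.80559293   0.         326.97047279]
 [  0.         549.80559293 241.12206938]
 [  0.           0.           1.        ]] [ 0.29302689 -0.61366769  0.68839742] [[ 0.94149302  0.1933077  -0.27608518]
 [-0.33655442  0.58285029 -0.73960575]
 [ 0.01794484  0.78925133  0.61380804]] None dict_keys(['img', 'z_map', 'mtx', 'origin', 'orientation'])
wrist [[398.55470011   0.         323.13418282]
 [  0.         398.55470011 241.82645833]
 [  0.           0.           1.        ]] None None [[-4.56127681e-04  2.65780576e-01 -9.64033442e-01 -1.62035371e-01]
 [-4.46631215e-04  9.64033392e-01  2.65780774e-01  7.31237017e-02]
 [ 9.99999796e-01  5.51797395e-04 -3.21016414e-04  1.14888671e-03]
 [ 0.00000000e+00  0.00000000e+00  0.00000000e+00  1.00000000e+00]] dict_keys(['img', 'z_map', 'mtx', 'hand_eye'])
```

View pics/scene0.png

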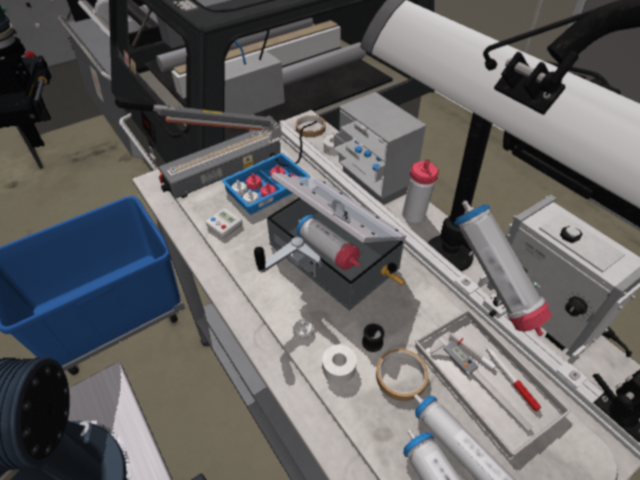

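View pics/side0.png

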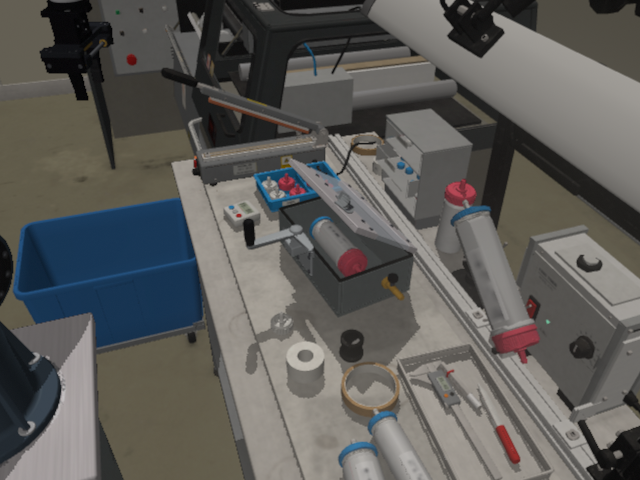

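View pics/wrist0.png

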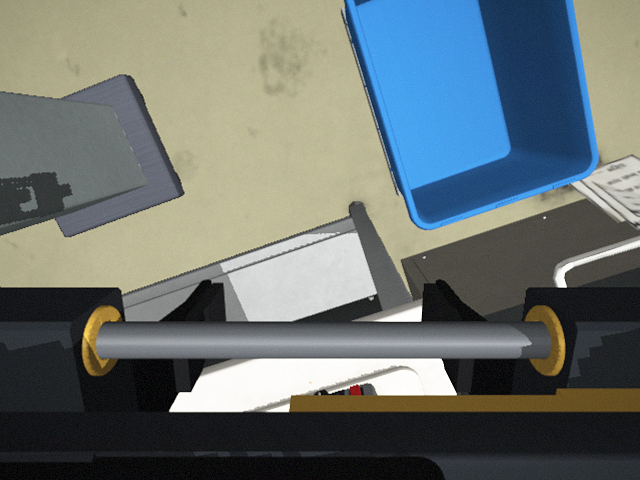

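Views: the chamber is near (330,250) in both; the lid is ajar, the black knob is at (260,258) in scene and (249,232) in side. I'll zoom in and compute points from depth.

```bash
cat > h.py <<'E'
import numpy as np, pickle, cv2
def load(n): return pickle.load(open(n,"rb"))
def cam(c,state=None):
    if "origin" in c: return np.array(c["orientation"]),np.array(c["origin"])
    H=c["hand_eye"]; R=np.array(state["tcp_rot"]);p=np.array(state["position"])
    return R@H[:3,:3], R@H[:3,3]+p
def pts(c,uv,z,state=None):
    R,o=cam(c,state);K=c["mtx"]; uv=np.asarray(uv,float);z=np.asarray(z,float)
    x=(uv[...,0]-K[0,2])/K[0,0];y=(uv[...,1]-K[1,2])/K[1,1]
    d=np.stack([x*z,-y*z,-z],-1); return d@R.T+o
def cloud(c,state=None):
    h,w=c["z_map"].shape;u,v=np.meshgrid(np.arange(w),np.arange(h))
    return pts(c,np.stack([u,v],-1),c["z_map"],state)
def proj(c,P,state=None):
    R,o=cam(c,state);K=c["mtx"];q=(np.asarray(P)-o)@R
    return np.stack([K[0,0]*q[...,0]/-q[...,2]+K[0,2],K[1,1]*-q[...,1]/-q[...,2]+K[1,2]],-1)
def ray_plane(c,uv,h,state=None):
    R,o=cam(c,state);a=pts(c,uv,1.0,state)-o
    return o+a*((h-o[2])/a[2])
E
python3 - <<'E'
from h import *
for n,(x,y,w,h) in {"scene":(190,150,240,180),"side":(210,140,240,180)}.items():
    c=load(n+"0.pkl"); im=cv2.resize(c["img"][y:y+h,x:x+w],None,fx=3.3,fy=3.3,interpolation=cv2.INTER_CUBIC); cv2.imwrite(f"pics/{n}0z.png",im)
    W=cloud(c)
    for uv in ([(260,258),(297,240),(340,295),(285,205),(225,222)] if n=="scene" else [(249,232),(296,230),(340,290),(300,200)]):
        print(n,uv,W[uv[1],uv[0]].round(3))
E
```

```text
scene (260, 258) [0.422 0.097 0.152]
scene (297, 240) [0.508 0.116 0.126]
scene (340, 295) [0.542 0.026 0.03 ]
scene (285, 205) [0.56  0.246 0.088]
scene (225, 222) [0.456 0.341 0.021]
side (249, 232) [0.423 0.095 0.152]
side (296, 230) [0.506 0.109 0.126]
side (340, 290) [0.548 0.002 0.069]
side (300, 200) [0.588 0.353 0.017]
```

View pics/scene0z.png

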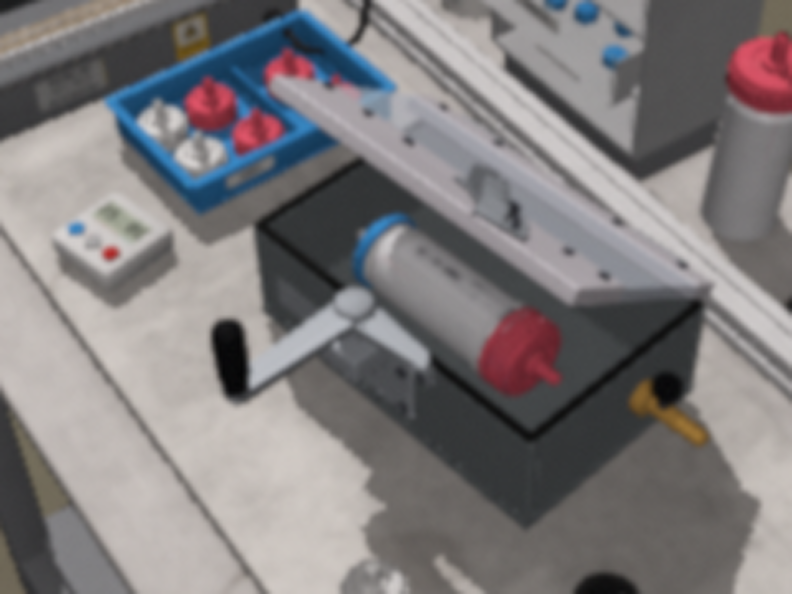

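View pics/side0z.png

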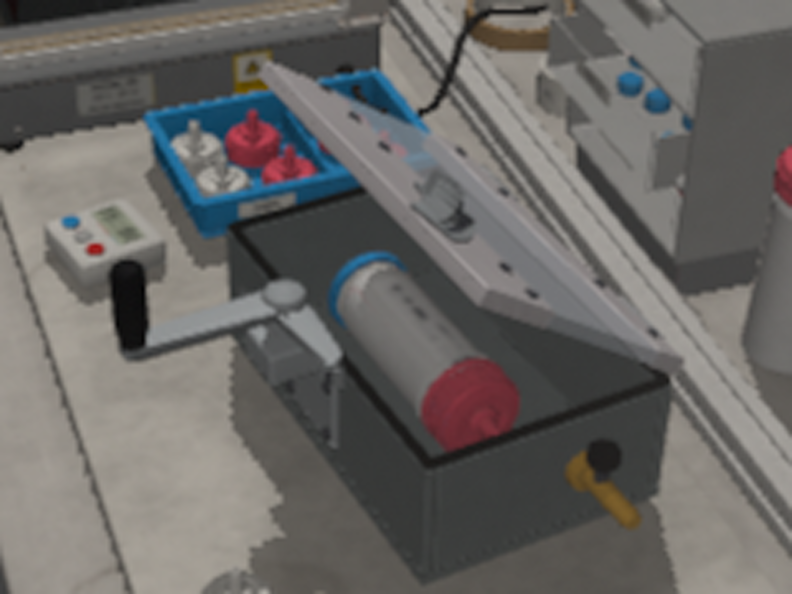

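```bash
cat >> h.py <<'E'
def tri(c1,u1,c2,u2):
    R1,o1=cam(c1);R2,o2=cam(c2)
    a=pts(c1,u1,1.)-o1;b=pts(c2,u2,1.)-o2;a/=np.linalg.norm(a);b/=np.linalg.norm(b)
    t=np.linalg.lstsq(np.stack([a,-b],1),o2-o1,rcond=None)[0]
    p,q=o1+a*t[0],o2+b*t[1]; return (p+q)/2,np.linalg.norm(p-q)
E
python3 - <<'E'
from h import *
s=load("scene0.pkl");d=load("side0.pkl")
zs=lambda x,y:(190+x/3.3-.35,150+y/3.3-.35); zd=lambda x,y:(210+x/3.3-.35,140+y/3.3-.35)
P={}
for n,a,b in [("FL",(260,222),(232,226)),("FR",(530,436),(430,463)),("BR",(702,305),(666,380)),("lidTipR",(577,292),(483,298)),("lidTipL",(273,80),(266,65)),("hub",(355,302),(285,292)),("knobtop",(228,325),(128,268)),("lidhingeR",(710,288),(682,358))]:
    u,v=zs(*a),zd(*b)
    p,e=tri(s,u,d,v); print(n,p.round(4),"gap",round(e,4),"scene@.087",ray_plane(s,u,.087)[:2].round(4),"side",ray_plane(d,v,.087)[:2].round(4))
# depth clouds
for n,c in (("s",s),("d",d)):
    W=cloud(c).reshape(-1,3);im=c["img"].reshape(-1,3).astype(int)
    reg=(W[:,0]>.38)&(W[:,0]<.46)&(W[:,1]>.0)&(W[:,1]<.2)&(W[:,2]>.115)&(W[:,2]<.2)
    dark=im.max(1)<60
    k=W[reg&dark]; print(n,"knob",len(k),k.mean(0).round(4),k.min(0).round(4),k.max(0).round(4))
    # seal : dark near z .085-.095
    r=(abs(W[:,2]-.088)<.008)&(W[:,0]>.44)&(W[:,0]<.76)&(abs(W[:,1]-.08)<.25)&(im.max(1)<40)
    k=W[r];print(len(k), k.min(0).round(3),k.max(0).round(3))
E
```

```text
FL [0.5115 0.2322 0.0906] gap 0.0008 scene@.087 [0.5136 0.2359] side [0.5124 0.2369]
FR [0.5483 0.0063 0.0874] gap 0.0007 scene@.087 [0.5481 0.0064] side [0.5489 0.0069]
BR [0.6846 0.0208 0.0938] gap 0.001 scene@.087 [0.6889 0.0248] side [0.6897 0.0284]
lidTipR [0.5725 0.0063 0.1849] gap 0.0023 scene@.087 [0.636  0.0754] side [0.6253 0.1256]
lidTipL [0.5353 0.2386 0.1881] gap 0.0019 scene@.087 [0.5916 0.3506] side [0.5855 0.4121]
hub [0.5067 0.1131 0.127 ] gap 0.0013 scene@.087 [0.5247 0.1449] side [0.5227 0.1654]
knobtop [0.4252 0.1043 0.1675] gap 0.0006 scene@.087 [0.4546 0.1726] side [0.4453 0.2149]
lidhingeR [0.6923 0.0228 0.1036] gap 0.0042 scene@.087 [0.7019 0.0323] side [0.7062 0.0425]
s knob 182 [0.4216 0.0979 0.1502] [0.4155 0.0934 0.1189] [0.429  0.1074 0.1702]
431 [0.511 0.003 0.083] [0.687 0.246 0.091]
d knob 259 [0.423  0.0976 0.1497] [0.4151 0.092  0.1172] [0.454  0.1081 0.1711]
400 [0.511 0.003 0.082] [0.691 0.25  0.091]
```

```bash
python3 - <<'E'
from h import *
s=load("scene0.pkl");d=load("side0.pkl")
for n,c in (("s",s),("d",d)):
    Wf=cloud(c);W=Wf.reshape(-1,3);im=c["img"].reshape(-1,3).astype(int)
    r=(W[:,2]>.1235)&(W[:,2]<.135)&(abs(W[:,0]-.51)<.03)&(abs(W[:,1]-.115)<.03)
    k=W[r];print(n,"hub",len(k),k.mean(0).round(4),np.percentile(k,[3,97],axis=0).round(4).tolist())
    # lever points z .112-.1225
    r=(W[:,2]>.112)&(W[:,2]<.123)&(W[:,0]>.43)&(W[:,0]<.495)&(W[:,1]>.06)&(W[:,1]<.16)
    k=W[r];print("lever",len(k),k.mean(0).round(4),np.polyfit(k[:,0],k[:,1],1))
    r=(W[:,2]>.112)&(W[:,2]<.124)&(W[:,0]>.495)&(W[:,0]<.535)&(W[:,1]>.04)&(W[:,1]<.1)
    k=W[r];print("tongue",len(k),k.mean(0).round(4), np.polyfit(k[:,1],k[:,0],1))
    # front wall vertical face: z .02-.075, fit x vs y
    r=(W[:,2]>.015)&(W[:,2]<.075)&(W[:,0]>.49)&(W[:,0]<.57)&(W[:,1]>.0)&(W[:,1]<.24)
    k=W[r]; 
    for _ in range(6):
        p=np.polyfit(k[:,1],k[:,0],1);e=k[:,0]-np.polyval(p,k[:,1]);k=k[abs(e)<max(.003,1.5*np.median(abs(e)))]
    print("front wall",len(k),p,np.degrees(np.arctan(-p[0])),k[:,1].min(),k[:,1].max(),np.median(abs(e)))
    # right side wall
    r=(W[:,2]>.015)&(W[:,2]<.075)&(W[:,0]>.56)&(W[:,0]<.69)&(W[:,1]>-.03)&(W[:,1]<.06)
    k=W[r]
    for _ in range(6):
        p=np.polyfit(k[:,0],k[:,1],1);e=k[:,1]-np.polyval(p,k[:,0]);k=k[abs(e)<max(.003,1.5*np.median(abs(e)))]
    print("side wall",len(k),p,np.degrees(np.arctan(p[0])),k[:,0].min(),k[:,0].max())
    # obstacles in corridor
    for y0 in np.arange(.2,.7,.05):
        r=(W[:,0]>.1)&(W[:,0]<.62)&(W[:,1]>y0)&(W[:,1]<y0+.05)
        if r.any():
            i=np.argmax(np.where(r,W[:,2],-9));print(round(y0,2),W[i].round(3))
E
```

```text
s hub 72 [0.5076 0.115  0.1252] [[0.4983, 0.1059, 0.1237], [0.517, 0.1242, 0.128]]
lever 308 [0.464  0.1078 0.1204] [0.17353593 0.02724252]
tongue 181 [0.5131 0.0796 0.1183] [-0.17853335  0.52727764]
front wall 636 [-0.1518764  0.5458611] 8.635880392280763 0.0014353833525487802 0.09923634483229554 0.00044631785694770887
side wall 640 [ 0.15567776 -0.08356169] 8.848650942101145 0.5602682083527054 0.6899141546476195
0.2 [0.538 0.235 0.19 ]
0.25 [0.606 0.251 0.14 ]
0.3 [0.603 0.348 0.035]
0.35 [0.593 0.381 0.039]
0.4 [0.54  0.431 0.037]
0.45 [0.187 0.498 0.336]
0.5 [0.21  0.548 0.402]
0.55 [0.241 0.583 0.461]
0.6 [0.242 0.6   0.401]
0.65 [0.264 0.659 0.336]
d hub 68 [0.506  0.1155 0.1252] [[0.4973, 0.1068, 0.1237], [0.515, 0.1244, 0.127]]
lever 341 [0.4629 0.1075 0.12  ] [0.16986728 0.02887182]
tongue 177 [0.5118 0.0781 0.1184] [-0.15854667  0.52418253]
front wall 410 [-0.08756045  0.54254275] 5.004081786327205 0.0015019196950013525 0.06624553131832878 0.0008984736187218068
side wall 1243 [ 0.1528172  -0.08124388] 8.688562044401383 0.5600218224249305 0.6899188796347506
0.2 [0.539 0.224 0.19 ]
0.25 [0.594 0.25  0.147]
0.3 [0.595 0.346 0.035]
0.35 [0.591 0.381 0.038]
0.4 [0.541 0.433 0.038]
0.45 [0.198 0.495 0.336]
0.5 [0.203 0.55  0.403]
0.55 [0.196 0.557 0.409]
0.6 [0.232 0.601 0.368]
0.65 [0.258 0.664 0.335]
```

Measured values:
- **Chamber:** yaw about 8.75°, centre about (0.601, 0.131).
- **Hub:** about (0.507, 0.115).
- **Knob:** about (0.424, 0.102).
- **Lid:** about 0.62 rad open.

The wall lines, the 85 mm lever and the heights agree to within 2–3 mm. I'll go above the lid rail with the fingers closed.

Request:
send_rows(fingers=[0,0,0,0,0,0,0,0,0,0], dp=[[10,-12,10],[28,-30,25],[46,-50,35],[64,-70,40],[82,-91,40],[100,-111,40],[118,-132,40],[136,-152,40],[154,-172,40],[172,-193,40]], turn=[[0,0,-0.1],[0,0,-0.22],[0,0,-0.34],[0,0,-0.46],[0,0,-0.58],[0,0,-0.7],[0,0,-0.82],[0,0,-0.94],[0,0,-1.06],[0,0,-1.18]])

```text
time_s: 0.98
position: [0.3811, 0.3945, 0.2616]
tcp_rot: [[-0.002, -0.044, 0.999], [0.0, 0.999, 0.044], [-1.0, 0.0, -0.002]]
force: [0.8, 0.1, -1.0]
opening: 0.327
```

Request:
send_rows(fingers=[0,0,0,0,0,0,0,0,0,0], dp=[[18,-20,0],[36,-40,0],[54,-60,0],[72,-80,0],[90,-100,0],[108,-120,0],[126,-141,0],[144,-162,-5],[162,-183,-10],[180,-202,-20]], turn=[[0,0,-0.12],[0,0,-0.24],[0,0,-0.36],[0,0,-0.48],[0,0,-0.6],[0,0,-0.72],[0,0,-0.84],[0,0,-0.96],[0,0,-1.08],[0,0,-1.2]])

```text
time_s: 1.82
position: [0.5624, 0.1912, 0.2421]
tcp_rot: [[0.001, 0.918, 0.397], [0.002, 0.397, -0.918], [-1.0, 0.002, -0.001]]
force: [-0.4, 0.1, -0.6]
opening: 0.008
```

Request:
send_rows(fingers=[0,0,0,0], dp=[[2,-1,-10],[2,-1,-20],[2,-1,-30],[2,-1,-32]], turn=[[0,0,-0.12],[0,0,-0.24],[0,0,-0.26],[0,0,-0.26]])

```text
time_s: 2.15
position: [0.5629, 0.1898, 0.2079]
tcp_rot: [[-0.003, 0.989, 0.15], [0.001, 0.15, -0.989], [-1.0, -0.003, -0.002]]
force: [-0.3, 0.4, -0.0]
opening: 0.004
```

```bash
python3 - <<'E'
from rig import bot
import pickle,cv2
s=bot.read_state();print(s["position"],s["joint_positions"].round(1),s["force"].round(2),s["tcp_rot"][:,2])
c=bot.capture("scene");cv2.imwrite("pics/scene1.png",cv2.resize(c["img"][100:320,180:480],None,fx=2.5,fy=2.5));pickle.dump(c,open("scene1.pkl","wb"))
E
```

```text
[0.56290461 0.18983694 0.20785119] [ 7.8 28.9 87.5  0.1 63.9 89.2] [-0.31  0.41 -0.  ] [ 0.14984018 -0.98870894 -0.00160053]
```

View pics/scene1.png

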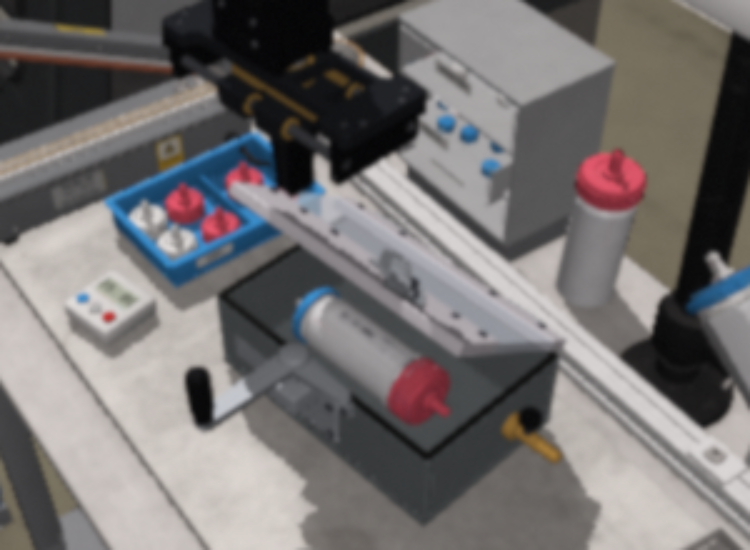

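The closed fingers stand above the left part of the front rail, at about (290,190) in the crop. Now I push the lid down along its arc.

Request:
send_rows(fingers=[0,0,0,0,0,0,0,0,0,0], dp=[[0,0,-10],[0,0,-18],[0,0,-25],[-4,-1,-33],[-9,-1,-42],[-12,-2,-50],[-15,-2,-58],[-18,-3,-66],[-20,-3,-74],[-22,-3,-82]], turn=[[0,0,0],[0,0,0],[0,0,0],[0,0,0],[0,0,0],[0,0,0],[0,0,0],[0,0,0],[0,0,0],[0,0,0]])

```text
time_s: 3.03
position: [0.5406, 0.187, 0.1255]
tcp_rot: [[-0.003, 0.989, 0.151], [0.001, 0.151, -0.989], [-1.0, -0.002, -0.001]]
force: [0.5, 0.0, 1.3]
opening: 0.004
```

Request:
send_rows(fingers=[0,0,0,0], dp=[[-1,0,-6],[-2,0,-11],[-2,0,-15],[-2,0,-18]], turn=[[0,0,0],[0,0,0],[0,0,0],[0,0,0]])

```text
time_s: 3.37
position: [0.5384, 0.187, 0.1069]
tcp_rot: [[-0.003, 0.989, 0.151], [0.001, 0.151, -0.989], [-1.0, -0.003, -0.001]]
force: [-0.9, 0.4, 0.1]
opening: 0.006
```

Request:
send_rows(fingers=[0,0,0], dp=[[0,0,-2],[0,0,-4],[0,0,-5]], turn=[[0,0,0],[0,0,0],[0,0,0]])

```text
time_s: 3.62
position: [0.5384, 0.187, 0.1017]
tcp_rot: [[-0.004, 0.989, 0.151], [0.001, 0.151, -0.989], [-1.0, -0.003, -0.002]]
force: [-1.2, 0.4, 0.6]
opening: 0.003
```

```bash
python3 - <<'E'
from rig import bot
import pickle,cv2
s=bot.read_state();print(s["position"],s["force"].round(2))
c=bot.capture("side");cv2.imwrite("pics/side2.png",cv2.resize(c["img"][130:320,200:450],None,fx=3,fy=3));pickle.dump(c,open("side2.pkl","wb"))
E
```

```text
[0.53842121 0.18703237 0.10170755] [-1.21  0.39  0.61]
```

View pics/side2.png

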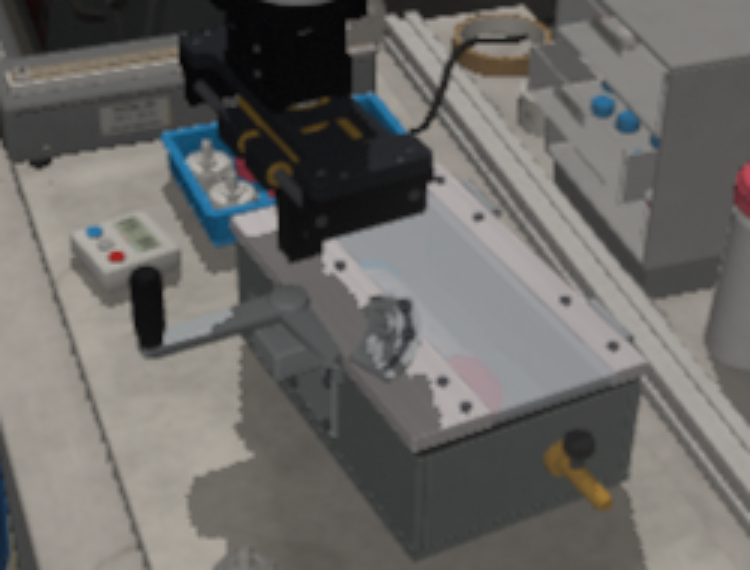

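The lid is almost shut: its right front edge at (415,435) is just above the box. The tongue lies clear in front. I'll press on gently to the stop.

Request:
send_rows(fingers=[0,0,0], dp=[[0,0,-1],[0,0,-2],[0,0,-3]], turn=[[0,0,0],[0,0,0],[0,0,0]])

```text
time_s: 3.92
position: [0.5386, 0.1871, 0.0988]
tcp_rot: [[-0.003, 0.989, 0.151], [0.001, 0.151, -0.989], [-1.0, -0.003, -0.002]]
force: [-0.4, -0.4, 0.9]
opening: 0.001
```

Request:
send_rows(fingers=[0,0,0], dp=[[0,0,-1],[0,0,-2],[0,0,-2]], turn=[[0,0,0],[0,0,0],[0,0,0]])

```text
time_s: 4.17
position: [0.5387, 0.1871, 0.0983]
tcp_rot: [[-0.002, 0.989, 0.151], [0.001, 0.151, -0.989], [-1.0, -0.002, -0.001]]
force: [-2.9, -0.5, 9.2]
opening: 0.006
```

The lid is on its firm stop: z is 0.0983 against an expected 0.098, at 9 N. I lift off and go over the knob with a half-open gripper.

Request:
send_rows(fingers=[0,0,0.1,0.2,0.3,0.4,0.45,0.45,0.45,0.45], dp=[[0,0,10],[0,0,35],[0,0,65],[-10,-8,90],[-35,-26,100],[-60,-45,100],[-85,-63,100],[-105,-78,100],[-115,-85,100],[-115,-85,100]], turn=[[0,0,0],[0,0,0],[0,0,0],[0,0,0],[0,0,0],[0,0,0],[0,0,0],[0,0,0],[0,0,0],[0,0,0]])

```text
time_s: 5.0
position: [0.4208, 0.1012, 0.1986]
tcp_rot: [[-0.005, 0.989, 0.15], [0.001, 0.15, -0.989], [-1.0, -0.005, -0.002]]
force: [-0.7, 0.3, 0.3]
opening: 0.433
```

```bash
python3 - <<'E'
from rig import bot
import pickle,cv2,numpy as np
from h import *
s=bot.read_state();print(s["position"],s["force"].round(2),s["opening"],s["joint_positions"].round(1))
c=bot.capture("side");cv2.imwrite("pics/side3.png",cv2.resize(c["img"][130:320,200:450],None,fx=3,fy=3));pickle.dump(c,open("side3.pkl","wb"))
w=bot.capture("wrist");cv2.imwrite("pics/wrist3.png",w["img"]);pickle.dump((w,s),open("wrist3.pkl","wb"))
W=cloud(c).reshape(-1,3)
r=(W[:,0]>.54)&(W[:,0]<.66)&(W[:,1]>0)&(W[:,1]<.2)&(W[:,2]>.08)&(W[:,2]<.115);k=W[r]
# lid heights: front right rail & back right rail
ex=np.array([.9884,.1521]);ey=np.array([-.1521,.9884]);q=(W[:,:2]-[.601,.131])
cx=q@ex;cy=q@ey
for a,b in((-.07,-.05),(-.05,-.035),(-.03,.03),(.055,.07)):
    m=(cx>a)&(cx<b)&(cy<-.05)&(cy>-.11)&(W[:,2]>.05);print(a,b,m.sum(),np.median(W[m,2]).round(4) if m.any() else None)
E
```

```text
[0.42077277 0.10122765 0.19859129] [-0.74  0.3   0.29] 0.4333349509693265 [-1.400e+00  1.780e+01  1.099e+02  1.000e-01  5.250e+01  8.000e+01]
-0.07 -0.05 289 0.0988
-0.05 -0.035 299 0.0993
-0.03 0.03 790 0.0973
0.055 0.07 182 0.0986
```

View pics/side3.png

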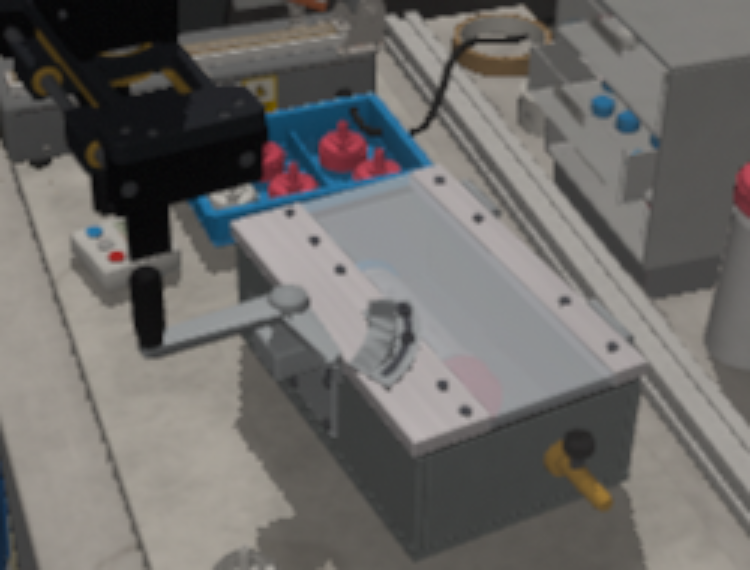

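View pics/wrist3.png

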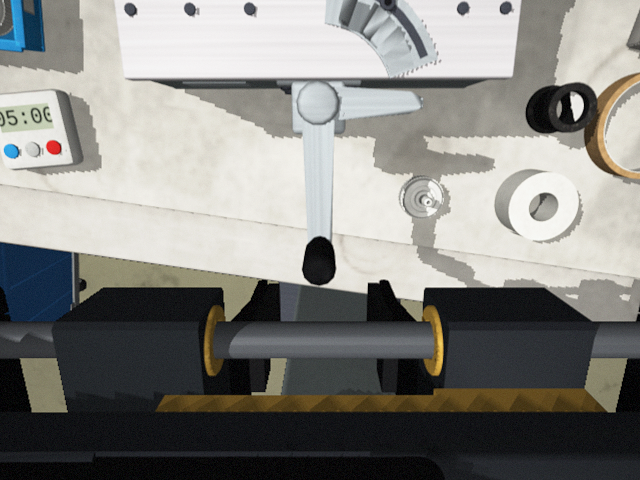

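Lid flat at 98–99 mm in the depth map, so it is shut. In the wrist view, the knob is at (320,270) between the fingers and the hub is at (318,102).

```bash
python3 - <<'E'
from h import *
w,s=load("wrist3.pkl")
W=cloud(w,s)
print("hub",ray_plane(w,(318,102),.126,s), W[102,318]); 
for uv in((319,276),(319,272),(319,245)):print("knob",ray_plane(w,uv,.169,s).round(4),W[uv[1],uv[0]].round(4))
P=W.reshape(-1,3);im=w["img"].reshape(-1,3)
r=(P[:,2]>.165)&(P[:,2]<.175)&(abs(P[:,0]-.424)<.03)&(abs(P[:,1]-.102)<.03);k=P[r];print(len(k),k.mean(0),k.min(0),k.max(0))
r=(P[:,2]>.098)&(P[:,2]<.118)&(P[:,0]>.51);k=P[r]
print("keeper?",len(k))
# keeper ext in polar about hub
H=np.array([.5085,.1155]);ey=np.array([-.1521,.9884]);ex=np.array([.9884,.1521])
q=k[:,:2]-H; a=np.arctan2(q@ex,-(q@ey)); rr=np.linalg.norm(q,axis=1)
for z0 in(.1005,.103,.106,.109,.112):
    m=(k[:,2]>z0)&(k[:,2]<z0+.003)&(rr<.06)&(rr>.025)
    if m.any(): print(z0,m.sum(),np.percentile(a[m],[2,25,50,75,98]).round(2),np.percentile(rr[m],[5,95]).round(3))
E
```

```text
hub [0.50773091 0.11871653 0.126     ] [0.50779793 0.11874323 0.12487424]
knob [0.4221 0.1049 0.169 ] [0.422  0.1049 0.1688]
knob [0.4242 0.1053 0.169 ] [0.4236 0.1052 0.1673]
knob [0.4384 0.1074 0.169 ] [0.4324 0.1067 0.1484]
757 [0.42459913 0.10537186 0.16745155] [0.4159055  0.09701824 0.16500435] [0.43256647 0.11398135 0.17033549]
keeper? 9103
0.1005 510 [0.42 0.51 0.56 0.63 1.33] [0.044 0.058]
0.103 474 [0.56 0.64 0.69 0.74 1.28] [0.045 0.059]
0.106 458 [0.73 0.8  0.85 0.9  1.31] [0.045 0.059]
0.109 706 [0.89 0.98 1.05 1.28 1.37] [0.046 0.058]
0.112 71 [-0.05  0.02  1.05  1.28  1.37] [0.047 0.059]
```

Request:
send_rows(fingers=[0.45,0.45,0.45,0.42,0.38,0.34,0.34,0.34], dp=[[3,3,-8],[4,3,-20],[4,3,-35],[4,3,-48],[4,3,-58],[4,3,-62],[4,3,-62],[4,3,-62]], turn=[[0,0,0],[0,0,0],[0,0,0],[0,0,0],[0,0,0],[0,0,0],[0,0,0],[0,0,0]])

```text
time_s: 5.77
position: [0.4294, 0.1055, 0.1366]
tcp_rot: [[0.0, 0.989, 0.151], [0.001, 0.151, -0.989], [-1.0, 0.0, -0.001]]
force: [0.8, -0.3, -1.2]
opening: 0.347
```

```bash
cat > plan.py <<'E'
import numpy as np,sys
from rig import bot
s=bot.read_state();p=s["position"]*1e3
H=np.array([507.7,117.0]);R=84.5
zd=s["tcp_rot"][:,2];yaw=np.arctan2(zd[1],zd[0])
d=p[:2]-H;phi=np.arctan2(-d[1],-d[0])-.1527
f=s["force"];phi_=phi
t=np.array([np.sin(phi+.1527),-np.cos(phi+.1527)]);r=-np.array([np.cos(phi+.1527),np.sin(phi+.1527)])
print("t",round(s["time_s"],2),"pos",p.round(1),"phi",phi.round(3),"rad",np.linalg.norm(d).round(1),"toolturn",round((yaw+1.418),3),"Ftan",(f[:2]@t).round(2),"Frad",(f[:2]@r).round(2),"Fz",f[2].round(2),"op",round(s["opening"],3))
for a in sys.argv[1:]:
    a=float(a);q=H-R*np.array([np.cos(.1527+a),np.sin(.1527+a)])
    print(a,"dp",(q-p[:2]).round(1),"turn",round(a-.07-(yaw+1.418),3))
E
python3 plan.py 0.1 0.15 0.2 0.25 0.3 0.35 .4 .45 .5
```

```text
t 5.77 pos [429.4 105.5 136.6] phi -0.006 rad 79.1 toolturn -0.001 Ftan 0.39 Frad -0.71 Fz -1.21 op 0.347
0.1 dp [-3.6 -9.6] turn 0.031
0.15 dp [ -2.4 -13.7] turn 0.081
0.2 dp [ -1.  -17.7] turn 0.131
0.25 dp [  0.5 -21.6] turn 0.181
0.3 dp [  2.3 -25.4] turn 0.231
0.35 dp [  4.2 -29.2] turn 0.281
0.4 dp [  6.3 -32.8] turn 0.331
0.45 dp [  8.6 -36.4] turn 0.381
0.5 dp [ 11.1 -39.8] turn 0.431
```

Request:
send_rows(fingers=[0.34,0.34,0.34,0.34,0.34,0.34,0.34,0.34,0.34], dp=[[-4,-3,0],[-4,-6.5,0],[-3.6,-9.6,0],[-2.4,-13.7,0],[-1,-17.7,0],[0.5,-21.6,0],[2.3,-25.4,0],[4.2,-29.2,0],[4.2,-29.2,0]], turn=[[0,0,0],[0,0,0],[0,0,0.03],[0,0,0.08],[0,0,0.13],[0,0,0.18],[0,0,0.23],[0,0,0.28],[0,0,0.28]])

```text
time_s: 6.52
position: [0.4344, 0.0755, 0.1372]
tcp_rot: [[0.002, 0.908, 0.418], [0.001, 0.418, -0.908], [-1.0, 0.002, -0.0]]
force: [0.1, -0.8, -0.3]
opening: 0.34
```

```bash
python3 plan.py 0.4 .45 .5 .55 .6 .65 .7 .75
```

```text
t 6.52 pos [434.4  75.5 137.2] phi 0.363 rad 84.2 toolturn 0.279 Ftan 0.78 Frad 0.28 Fz -0.3 op 0.34
0.4 dp [ 1.3 -2.8] turn 0.051
0.45 dp [ 3.7 -6.4] turn 0.101
0.5 dp [ 6.1 -9.8] turn 0.151
0.55 dp [  8.8 -13.1] turn 0.201
0.6 dp [ 11.6 -16.3] turn 0.251
0.65 dp [ 14.6 -19.3] turn 0.301
0.7 dp [ 17.7 -22.1] turn 0.351
0.75 dp [ 20.9 -24.8] turn 0.401
```

Request:
send_rows(fingers=[0.34,0.34,0.34,0.34,0.34,0.34], dp=[[0.6,-1.4,0],[1.3,-2.8,0],[2.5,-4.6,0],[3.7,-6.4,0],[4.9,-8.1,0],[6.1,-9.8,0]], turn=[[0,0,0.02],[0,0,0.05],[0,0,0.08],[0,0,0.1],[0,0,0.13],[0,0,0.15]])

```text
time_s: 7.02
position: [0.4405, 0.0656, 0.1374]
tcp_rot: [[0.002, 0.835, 0.55], [0.001, 0.55, -0.835], [-1.0, 0.002, -0.0]]
force: [-0.0, 0.8, 0.8]
opening: 0.341
```

```bash
python3 plan.py .5 .55 .6 .65 .7 .75; python3 - <<'E'
from rig import bot
import pickle,cv2
c=bot.capture("side");cv2.imwrite("pics/side4.png",cv2.resize(c["img"][130:320,200:450],None,fx=3,fy=3))
E
```

```text
t 7.02 pos [440.5  65.6 137.4] phi 0.5 rad 84.6 toolturn 0.43 Ftan -0.66 Frad -0.48 Fz 0.82 op 0.341
0.5 dp [0.1 0. ] turn 0.0
0.55 dp [ 2.7 -3.2] turn 0.05
0.6 dp [ 5.5 -6.4] turn 0.1
0.65 dp [ 8.5 -9.4] turn 0.15
0.7 dp [ 11.6 -12.3] turn 0.2
0.75 dp [ 14.8 -15. ] turn 0.25
```

View pics/side4.png

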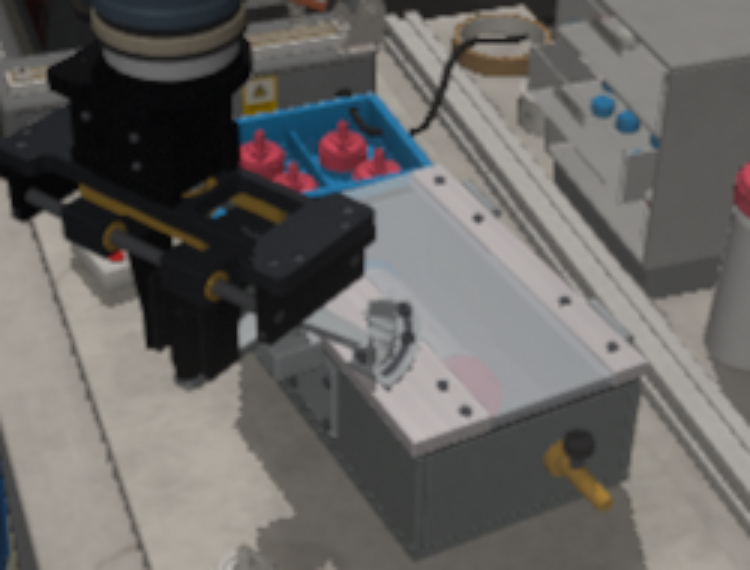

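The fingers enclose the knob. The tongue tip at (365,352) has reached the foot of the keeper's ramp. I go on slowly, rising with it.

Request:
send_rows(fingers=[0.34,0.34,0.34,0.34,0.34,0.34], dp=[[0.9,-1.1,0],[1.8,-2.2,0],[2.7,-3.2,0.3],[3.6,-4.3,0.5],[4.5,-5.4,0.8],[5.5,-6.4,1]], turn=[[0,0,0.02],[0,0,0.03],[0,0,0.05],[0,0,0.07],[0,0,0.08],[0,0,0.1]])

```text
time_s: 7.57
position: [0.4458, 0.0591, 0.1382]
tcp_rot: [[0.001, 0.775, 0.632], [0.002, 0.632, -0.775], [-1.0, 0.002, -0.001]]
force: [-0.0, 2.1, -1.0]
opening: 0.339
```

```bash
python3 plan.py .6 .65 .7 .75
```

```text
t 7.57 pos [445.8  59.1 138.2] phi 0.599 rad 84.7 toolturn 0.531 Ftan -1.57 Frad -1.41 Fz -1.03 op 0.339
0.6 dp [0.2 0.1] turn -0.001
0.65 dp [ 3.2 -2.9] turn 0.049
0.7 dp [ 6.3 -5.8] turn 0.099
0.75 dp [ 9.5 -8.5] turn 0.149
```

Request:
send_rows(fingers=[0.34,0.34,0.34,0.34,0.34,0.34,0.34,0.34], dp=[[0.8,-0.7,0.1],[1.6,-1.4,0.2],[2.4,-2.2,0.4],[3.2,-2.9,0.5],[4,-3.6,0.7],[4.8,-4.3,0.8],[5.5,-5.1,1],[6.3,-5.8,1.2]], turn=[[0,0,0.01],[0,0,0.02],[0,0,0.04],[0,0,0.05],[0,0,0.06],[0,0,0.07],[0,0,0.09],[0,0,0.1]])

```text
time_s: 8.23
position: [0.4518, 0.0532, 0.1394]
tcp_rot: [[-0.001, 0.707, 0.707], [0.002, 0.707, -0.707], [-1.0, 0.001, -0.002]]
force: [-3.6, 1.4, 1.9]
opening: 0.338
```

```bash
python3 plan.py .7 .75 .8 .85 .9
```

```text
t 8.23 pos [451.8  53.2 139.4] phi 0.698 rad 84.8 toolturn 0.633 Ftan -3.61 Frad 1.29 Fz 1.92 op 0.338
0.7 dp [0.3 0.1] turn -0.003
0.75 dp [ 3.6 -2.6] turn 0.047
0.8 dp [ 7.  -5.1] turn 0.097
0.85 dp [10.5 -7.5] turn 0.147
0.9 dp [14.1 -9.7] turn 0.197
```

The ramp is felt (about 3.6 N), so I continue the climb.

Request:
send_rows(fingers=[0.34,0.34,0.34,0.34,0.34,0.34,0.34,0.34], dp=[[0.9,-0.7,0.2],[1.8,-1.3,0.4],[2.7,-2,0.6],[3.6,-2.6,0.8],[4.5,-3.3,1],[5.3,-3.9,1.2],[6.2,-4.5,1.4],[7,-5.1,1.6]], turn=[[0,0,0.01],[0,0,0.02],[0,0,0.04],[0,0,0.05],[0,0,0.06],[0,0,0.07],[0,0,0.09],[0,0,0.1]])

```text
time_s: 8.9
position: [0.4586, 0.0481, 0.141]
tcp_rot: [[-0.001, 0.631, 0.776], [0.002, 0.776, -0.631], [-1.0, 0.0, -0.002]]
force: [-4.5, 1.9, 1.2]
opening: 0.339
```

```bash
python3 plan.py .8 .85 .9 .95 1.0
```

```text
t 8.9 pos [458.6  48.1 141. ] phi 0.799 rad 84.6 toolturn 0.735 Ftan -4.78 Frad 1.03 Fz 1.21 op 0.339
0.8 dp [0.1 0.1] turn -0.005
0.85 dp [ 3.6 -2.3] turn 0.045
0.9 dp [ 7.3 -4.5] turn 0.095
0.95 dp [11.  -6.5] turn 0.145
1.0 dp [14.8 -8.3] turn 0.195
```

Request:
send_rows(fingers=[0.34,0.34,0.34,0.34,0.34,0.34,0.34,0.34], dp=[[0.9,-0.6,0.2],[1.8,-1.1,0.4],[2.7,-1.7,0.6],[3.6,-2.3,0.8],[4.5,-2.9,1],[5.4,-3.4,1.2],[6.4,-4,1.4],[7.3,-4.5,1.6]], turn=[[0,0,0.01],[0,0,0.02],[0,0,0.04],[0,0,0.05],[0,0,0.06],[0,0,0.07],[0,0,0.09],[0,0,0.1]])

```text
time_s: 9.57
position: [0.4659, 0.0435, 0.1426]
tcp_rot: [[-0.002, 0.549, 0.836], [0.001, 0.836, -0.549], [-1.0, 0.0, -0.002]]
force: [-5.6, 1.1, 1.4]
opening: 0.342
```

```bash
python3 plan.py .9 .95 1.0 1.05
```

```text
t 9.57 pos [465.9  43.5 142.6] phi 0.901 rad 84.6 toolturn 0.836 Ftan -5.42 Frad 1.83 Fz 1.41 op 0.342
0.9 dp [-0.1  0.1] turn -0.006
0.95 dp [ 3.7 -1.9] turn 0.044
1.0 dp [ 7.5 -3.7] turn 0.094
1.05 dp [11.4 -5.3] turn 0.144
```

Request:
send_rows(fingers=[0.34,0.34,0.34,0.34,0.34,0.34], dp=[[0.6,-0.3,0.2],[1.2,-0.6,0.4],[1.8,-1,0.6],[2.5,-1.3,0.8],[3.1,-1.6,1],[3.7,-1.9,1.2]], turn=[[0,0,0.01],[0,0,0.01],[0,0,0.02],[0,0,0.03],[0,0,0.04],[0,0,0.045]])

```text
time_s: 10.07
position: [0.4698, 0.0415, 0.1438]
tcp_rot: [[-0.001, 0.511, 0.86], [0.001, 0.86, -0.511], [-1.0, 0.0, -0.002]]
force: [-3.8, 0.7, 0.3]
opening: 0.342
```

```bash
python3 plan.py .95 .98 1.0 1.05
```

```text
t 10.07 pos [469.8  41.5 143.8] phi 0.953 rad 84.4 toolturn 0.882 Ftan -3.71 Frad 1.12 Fz 0.35 op 0.342
0.95 dp [-0.2  0.1] turn -0.002
0.98 dp [ 2. -1.] turn 0.028
1.0 dp [ 3.6 -1.7] turn 0.048
1.05 dp [ 7.5 -3.4] turn 0.098
```

Request:
send_rows(fingers=[0.34,0.34,0.34,0.34], dp=[[0.9,-0.4,0.2],[1.8,-0.8,0.4],[2.7,-1.3,0.6],[3.6,-1.7,0.8]], turn=[[0,0,0.01],[0,0,0.02],[0,0,0.03],[0,0,0.045]])

```text
time_s: 10.4
position: [0.4742, 0.0396, 0.1447]
tcp_rot: [[-0.0, 0.47, 0.882], [0.001, 0.882, -0.47], [-1.0, 0.001, -0.0]]
force: [-3.8, 0.7, -1.2]
opening: 0.341
```

```bash
python3 plan.py 1.0 1.03 1.05 1.08
```

```text
t 10.4 pos [474.2  39.6 144.7] phi 1.009 rad 84.4 toolturn 0.928 Ftan -3.71 Frad 0.89 Fz -1.23 op 0.341
1.0 dp [-0.8  0.2] turn 0.002
1.03 dp [ 1.6 -0.8] turn 0.032
1.05 dp [ 3.1 -1.4] turn 0.052
1.08 dp [ 5.5 -2.3] turn 0.082
```

Request:
send_rows(fingers=[0.34,0.34,0.34], dp=[[0.5,-0.2,0.2],[1,-0.5,0.3],[1.6,-0.8,0.4]], turn=[[0,0,0.01],[0,0,0.02],[0,0,0.03]])

```text
time_s: 10.65
position: [0.4752, 0.0392, 0.1449]
tcp_rot: [[-0.001, 0.443, 0.896], [0.002, 0.896, -0.443], [-1.0, 0.001, -0.002]]
force: [-3.8, 2.3, -0.0]
opening: 0.34
```

```bash
python3 plan.py 1.03 1.05 1.08
```

```text
t 10.65 pos [475.2  39.2 144.9] phi 1.022 rad 84.3 toolturn 0.959 Ftan -4.37 Frad -0.63 Fz -0.02 op 0.34
1.03 dp [ 0.5 -0.5] turn 0.001
1.05 dp [ 2.1 -1.1] turn 0.021
1.08 dp [ 4.5 -2. ] turn 0.051
```

Request:
send_rows(fingers=[0.34,0.34,0.34], dp=[[0.7,-0.4,0.1],[1.4,-0.7,0.3],[2.1,-1.1,0.4]], turn=[[0,0,0.01],[0,0,0.015],[0,0,0.02]])

```text
time_s: 10.9
position: [0.478, 0.038, 0.1454]
tcp_rot: [[0.0, 0.425, 0.905], [0.002, 0.905, -0.425], [-1.0, 0.001, -0.001]]
force: [-1.4, 0.8, 0.3]
opening: 0.335
```

```bash
python3 plan.py 1.05 1.08 1.1; python3 - <<'E'
from rig import bot
import pickle,cv2
c=bot.capture("side");cv2.imwrite("pics/side5.png",cv2.resize(c["img"][130:320,200:450],None,fx=3,fy=3))
E
```

```text
t 10.9 pos [478.   38.  145.4] phi 1.059 rad 84.4 toolturn 0.98 Ftan -1.62 Frad -0.26 Fz 0.27 op 0.335
1.05 dp [-0.7  0.2] turn 0.0
1.08 dp [ 1.6 -0.7] turn 0.03
1.1 dp [ 3.2 -1.2] turn 0.05
```

View pics/side5.png

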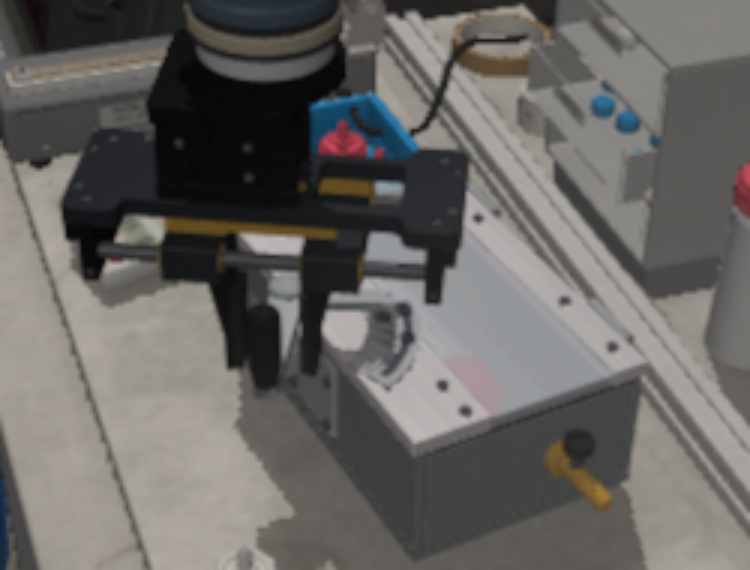

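The knob is held between the fingers at (265,320), and the tongue is near the top of the keeper at (385,303). The tangential force has fallen to 1.6 N. I'll check the knob's height from depth.

```bash
cat > hgt.py <<'E'
from rig import bot
from h import *
import sys
for n in ("side","scene"):
    c=bot.capture(n);W=cloud(c).reshape(-1,3);H=np.array([.5077,.117])
    r=np.linalg.norm(W[:,:2]-H,axis=1)<.012
    k=W[r&(W[:,2]>.115)&(W[:,2]<.145)]
    print(n,"hub",len(k),(np.percentile(k[:,2],[10,50,90]).round(4) if len(k) else ""),end=" ")
    # tongue
    q=W[:,:2]-H;rr=np.linalg.norm(q,axis=1);ex=np.array([.9884,.1521]);ey=np.array([-.1521,.9884])
    m=(rr>.025)&(rr<.055)&(W[:,2]>.111)&(W[:,2]<.14)&(q@ex>-.01)
    if m.sum()>5:
        a=np.arctan2(q[m]@ex,-(q[m]@ey));print("tongue n",m.sum(),"ang",np.median(a).round(3),"z",np.percentile(W[m,2],[10,50,90]).round(4),end=" ")
    im=c["img"].reshape(-1,3)
    m=(rr>.07)&(rr<.1)&(W[:,2]>.11)&(W[:,2]<.19)&(im.max(1)<45)&(q@ex<.01)
    if m.sum(): print("dark",m.sum(),W[m].max(0).round(4))
    else: print()
E
python3 hgt.py
```

```text
side hub 85 [0.1304 0.1327 0.1342] tongue n 148 ang 0.885 z [0.1157 0.1259 0.1285] dark 499 [0.4977 0.0516 0.1899]
scene hub 13 [0.1291 0.1309 0.1326] tongue n 21 ang 0.772 z [0.1221 0.1257 0.1272] dark 380 [0.4939 0.0508 0.1898]
```

The hub has risen 7.5 mm, so the roller is at the ridge. I go on in small steps without rising.

Request:
send_rows(fingers=[0.34,0.34], dp=[[0.6,-0.3,0],[1.2,-0.5,0]], turn=[[0,0,0.01],[0,0,0.02]])

```text
time_s: 11.22
position: [0.48, 0.0371, 0.1456]
tcp_rot: [[0.001, 0.406, 0.914], [0.001, 0.914, -0.406], [-1.0, 0.002, 0.001]]
force: [-2.1, 0.3, -0.1]
opening: 0.341
```

```bash
python3 plan.py 1.08 1.1 1.12;python3 hgt.py
```

```text
t 11.22 pos [480.   37.1 145.6] phi 1.085 rad 84.6 toolturn 1.0 Ftan -2.07 Frad 0.37 Fz -0.1 op 0.341
1.08 dp [-0.3  0.2] turn 0.01
1.1 dp [ 1.3 -0.4] turn 0.03
1.12 dp [ 2.9 -0.9] turn 0.05
side hub 93 [0.1301 0.1328 0.1347] tongue n 137 ang 0.896 z [0.1154 0.1264 0.1288] dark 491 [0.4992 0.0516 0.1899]
scene hub 9 [0.1281 0.1316 0.132 ] tongue n 24 ang 0.795 z [0.1227 0.1261 0.1283] dark 391 [0.4974 0.0453 0.1899]
```

Request:
send_rows(fingers=[0.34,0.34,0.34], dp=[[0.6,-0.2,0],[1.3,-0.4,0],[1.8,-0.6,0]], turn=[[0,0,0.01],[0,0,0.02],[0,0,0.03]])

```text
time_s: 11.57
position: [0.484, 0.0359, 0.1461]
tcp_rot: [[0.006, 0.378, 0.926], [0.0, 0.926, -0.378], [-1.0, 0.002, 0.005]]
force: [0.5, -1.0, -0.2]
opening: 0.338
```

```bash
python3 plan.py 1.1 1.12 1.15;python3 hgt.py
```

```text
t 11.57 pos [484.   35.9 146.1] phi 1.133 rad 84.5 toolturn 1.03 Ftan 0.79 Frad 0.84 Fz -0.23 op 0.338
1.1 dp [-2.7  0.8] turn -0.0
1.12 dp [-1.1  0.3] turn 0.02
1.15 dp [ 1.4 -0.4] turn 0.05
side hub 103 [0.1215 0.1242 0.1259] tongue n 126 ang 1.019 z [0.1128 0.1185 0.1201] dark 475 [0.5064 0.0494 0.1898]
scene hub 15 [0.1213 0.1236 0.1251] tongue n 62 ang 0.92 z [0.1165 0.119  0.1209] dark 354 [0.4996 0.0464 0.1898]
```

The drop is felt and seen. The hub fell from 132.8 to 124.2 mm, the tongue jumped on to about 1.09 rad, and the tangential force is zero. I stop pushing, open slightly and lift straight off.

Request:
send_rows(fingers=[0.4,0.45,0.5,0.5,0.5,0.5,0.5,0.5,0.5,0.5], dp=[[-1,0,0],[-1,0,0],[-1,0,0],[-1,0,5],[-1,0,15],[-1,0,30],[-1,0,50],[-1,0,75],[-1,0,95],[-1,0,100]], turn=[[0,0,0],[0,0,0],[0,0,0],[0,0,0],[0,0,0],[0,0,0],[0,0,0],[0,0,0],[0,0,0],[0,0,0]])

```text
time_s: 12.5
position: [0.4846, 0.0358, 0.2495]
tcp_rot: [[0.012, 0.379, 0.925], [-0.001, 0.926, -0.379], [-1.0, 0.004, 0.011]]
force: [0.0, -0.1, 0.5]
opening: 0.5
```

Request:
send_rows(fingers=[0.5,0.5,0.5,0.5,0.5,0.5,0.5], dp=[[-15,10,0],[-35,20,0],[-55,30,0],[-75,40,0],[-85,50,0],[-85,50,0],[-85,50,0]], turn=[[0,0,0],[0,0,0],[0,0,0],[0,0,0],[0,0,0],[0,0,0],[0,0,0]])

```text
time_s: 13.08
position: [0.4, 0.086, 0.2495]
tcp_rot: [[0.013, 0.377, 0.926], [-0.001, 0.926, -0.377], [-1.0, 0.004, 0.013]]
force: [0.3, 0.5, -0.0]
opening: 0.501
```

```bash
python3 plan.py; python3 hgt.py; python3 - <<'E'
from rig import bot
import pickle,cv2
from h import *
s=bot.read_state()
c=bot.capture("side");cv2.imwrite("pics/side6.png",cv2.resize(c["img"][130:320,200:450],None,fx=3,fy=3,interpolation=cv2.INTER_CUBIC))
w=bot.capture("wrist");cv2.imwrite("pics/wrist6.png",w["img"])
pickle.dump((c,w,s),open("last.pkl","wb"))
W=cloud(c).reshape(-1,3);im=c["img"].reshape(-1,3)
r=(W[:,2]>.125)&(W[:,2]<.175)&(abs(W[:,0]-.49)<.05)&(abs(W[:,1]-.035)<.03)&(im.max(1)<60);k=W[r];print("knob",len(k),k.mean(0).round(4),k.max(0).round(4))
E
```

```text
t 13.08 pos [400.   86.  249.5] phi 0.127 rad 112.0 toolturn 1.031 Ftan -0.36 Frad -0.43 Fz -0.02 op 0.501
side hub 97 [0.1212 0.1242 0.1261] tongue n 149 ang 1.017 z [0.1134 0.119  0.1203] dark 264 [0.4898 0.0415 0.1709]
scene hub 105 [0.1214 0.1243 0.1266] tongue n 149 ang 1.016 z [0.1144 0.119  0.1213] dark 197 [0.4893 0.0404 0.1719]
knob 261 [0.4806 0.0304 0.1516] [0.4894 0.0429 0.1704]
```

View pics/side6.png

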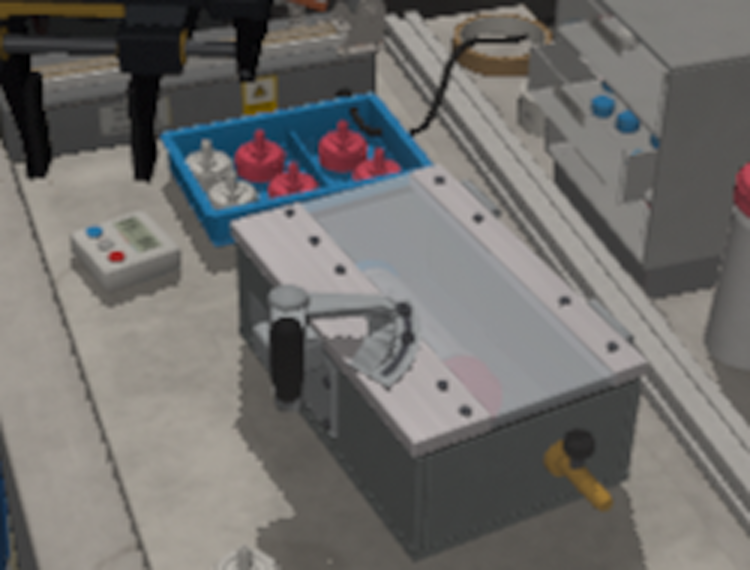

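View pics/wrist6.png

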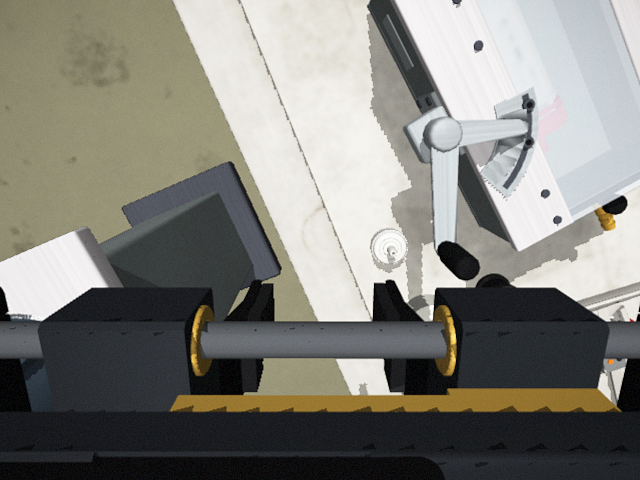

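The side view shows the knob at (285,355) and the tongue lying over the end of the keeper at (400,305). The lid is flat and the fingers are clear. The knob is at its parked height of about 170 mm, with the handle at about 1.1 rad. I hand in.

```bash
python3 - <<'E'
from rig import bot
print(bot.hand_in())
E
```

```text
the job is handed in; nothing more can be done
None
```

The lid is shut and the latch is locked in the notch. I handed the job in at about 13 s of the 54 s allowed; the hand-in reports no verdict.

- **Lid:** I pushed it down along its arc with closed fingers to the firm stop. The fingers ended at z = 98.3 mm with about 9 N on the lid. After release, depth showed the rails level at about 98–99 mm; I did not re-measure this after latching, but the last side picture still shows the lid flat.
- **Latch:** I pushed the knob with the fingers loosely round it, not gripped, rising with the ramp. The highest sideways force I read was about 5.5 N, though readings come only at the end of each move. The ridge came at about 1.03 rad, so the keeper sits roughly 0.2 rad early on its slot.
- **Drop:** The hub fell from 132.8 to 124.2 mm and the push force went to zero. I stopped there, before the end wall.
- **Last checks:** With the gripper clear, the hub was still at 124.2 mm (125.2 mm when parked at the start) and the knob top at about 170 mm. The handle was at about 1.1 rad worked out from the knob. The tongue angle from depth read lower, about 1.02 rad; that measure had also read low earlier.
- **Bystanders:** I touched none of them, though I did not re-measure where they stand.

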